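# Start a UV exposure on the instrument cabinet

### The job

The instruments already lie on the rack of the white UV cabinet. Push its half-open lid fully down, and stroke the knurled dial at the front left round with a fingertip, click by click, until it has clicked in with its pointer at the third bar (from the small ring, which means off, the bars grow longer clockwise; the third is the last but one); only when the lid is shut and the dial is set, press the round start key at the front right fully down and let it go. Touch and push only: do not grip the dial, do not raise the lid any further, and leave the bottles, the cup and the nippers round the cabinet where they are.

Things in the scene. Friction and masses are not known exactly. Their poses are not given: they have to be found in the camera images.
- uv_cabinet: White bench-top UV cabinet, 220 (x) x 260 mm (y), fixed, turned up to 13 degrees. Origin: centre of its underside; x to its back, y to its left seen from the front, z up. Front control deck: x -110 to -40 mm, top z = 85 mm; dial left, start key right. Behind it the chamber with instruments, rim z = 106 mm, and the lid. Positions below called 'cabinet frame' are in this frame, mm.
- dial (a joint): Dial angle, rad, growing clockwise seen from above (its front then moves to +y of the cabinet). Clicks: ring (off) 0, first bar 0.524, second 1.047 (pointer straight back), third 1.571, fourth and longest 2.094; stops 0.1 beyond both ends. A sprung ball holds it in each click; about 2 N along the rim carry it on, past half way it snaps to the next by itself. Starts at ring, first or second bar.
- dial_front (a point): Fixed: foremost point of the dial's rim, where a fingertip can drag it; cabinet frame (-124, 72, 76.5). The rim faces the cabinet's -x here, stands 14 mm out of a slot in the front face and can be touched from z = 64 to 88 mm. One click is 15.7 mm of rim travel. The knurl is grippy (friction about 1): press with 4 to 8 N and drag along y.
- dial_centre (a point): Fixed: on the dial's axis (vertical) at its top; cabinet frame (-94, 72, 89). The dial is a black knurled drum, 60 mm in diameter, let into the deck so that it stands only 4 mm above it; a white pointer line on top runs from the centre to the rim. The ring and the four raised bars lie on the deck behind it, 30 degrees apart, 34 to 50 mm from the axis.
- lid (a joint): Opening angle of the lid, rad: 0 fully down, starts at 0.5 to 0.85. White, 24 mm thick, 260 mm wide, hinged along the cabinet's back (hinge line at cabinet frame x = 107, z = 107); free edge 149 mm from it, in front. Shut, its top is at z = 131 mm. The hinge is stiff: it stays at any angle, and a push of a few newtons on its top, half way along or nearer the free edge, takes it down.
- lid_edge (a point): Point on the lid: the middle of its free edge, at the upper (outer) face; moves with the lid.
- start_key (a joint): Travel of the start key in m: 0 is up, 0.004 fully pressed. Grey round key of 26 mm diameter with a triangle on it, in a low collar; it springs back by itself; fully down takes about 5 N.
- key_top (a point): Centre of the upper face of the start key (cabinet frame x = -78, y = -78, z = 91 mm when up); press it straight down.
- oil_bottle: Small brown dropper bottle, 33 mm wide, 102 mm tall, loose, standing beside the cabinet's left side; origin: centre of its underside.
- polish: Small nail polish bottle, 31 mm wide, 79 mm tall, loose, standing beside the cabinet's left side farther back; origin: centre of its underside.
- white_cup: Small white porcelain cup, 42 mm wide, 32 mm tall, loose, standing beside the cabinet's right side; origin: centre of its underside.
- nippers: Steel nippers, 42 x 121 x 11 mm, loose, lying on the worktop in front of the cabinet; origin: centre of their underside.

How it is judged:
On the way, in this order (a step that is already met when the one before it is completed fails the run):
1. the lid is fully down and the dial rests in the click of the third bar (value of joint lid below 0.025 rad and value of joint dial between 1.451 and 1.691 rad), for 0.2 s.
2. then the start key is pressed right down (all of step 1 and value of joint start_key above 0.0028 m).
At the end, for the whole second after the job is handed in: Lid down (within 0.025 rad), dial at rest in the click of the third bar (within 0.12 rad), start key released after having been pressed by at least 2.8 mm with lid and dial so (all of step 1 and velocity of joint dial between -0.1 and 0.1 rad/s and value of joint start_key below 0.001 m); the robot touches nothing.
It fails at once if the start key is pressed before the lid is down and the dial set (value of joint start_key above 0.002 m and not (value of joint lid below 0.025 rad and value of joint dial between 1.451 and 1.691 rad)).
It fails at once if the lid is raised instead of pushed down (value of joint lid above 0.97 rad).
It fails at once if the dial is gripped between the fingers (straddled from above) (horizontal distance between the grasp point and dial_centre below 0.013 m and contact force between the fingers and dial above 0.5 N).
It fails at once if a bottle, the cup or the nippers beside the cabinet are moved, lifted or knocked over (distance of any of oil_bottle, nippers, white_cup, polish from where it was at the start of the episode above 0.02 m or angle between any of oil_bottle, nippers, white_cup, polish's own z axis and vertical above 0.5 rad).
It also fails if it takes over 54 s, if anything falls off the work surface, if the arm or the gripper's body presses on something with over 40 N, if the wrist force passes 120 N, or if a joint passes its speed limit or range.

### The arm

A 7-joint arm with a two-finger parallel gripper is mounted at the origin on a cart in front of the work surface, level with it; the furniture and walls round the work are solid. World frame = base frame: x ahead of the robot, y to its left, z up, the work surface at z = 0. Lengths are in m, angles in rad, forces in N, time in s.
With the tool pointing down it reaches from about 0.4 to 0.85 m from the base axis. Payload 4.5 kg.
Tool frame: the origin (TCP) lies midway between the tips of the shut fingers; the grasp point (between the pads) lies 19 mm behind it; z points along the fingers, y is the line along which they close (so a half turn about z gives the same grasp; the last joint's range is limited). The gripper opens to 88 mm and grips with 3 to 60 N. Pads are 18 mm wide; open, the fingers measure 123 mm over their backs; the gripper's body (75 mm by 187 mm) begins 45 mm behind the grasp point.
Start: joints at [-1.127, 0.689, -0.195, 1.565, 0.157, 0.902, -0.215], TCP at [0.249, 0.573, 0.239] pointing down, gripper open.
Joint ranges: [-3.01, 3.01], [-0.46, 2.08], [-1.47, 1.51], [0.13, 2.56], [-1, 4.14], [0.04, 2.09], [-2.66, 2.66]. Speed limits (rad/s): [2.57, 2.57, 3.14, 3.14, 3.14, 3.14, 3.14].

### API

Orientations are given as a unit quaternion [x, y, z, w].
In Python, from plant import r, eyes, finish_job gives the robot as it stands. The module is installed in compiled form; this text tells all that it offers.
- The arm moves only by the tool move_arm, never from a script. Its argument "motion" is a list of rows, each a list of 7 numbers: the shift along the tool's x, y, z in mm, then the turn, a rotation vector about the tool's x, y, z in degrees, then the closure, from 0 (fully open) to 1 (shut). A call has 1 to 5 rows; each row is the pose to reach, as a shift and turn from the pose commanded when the call began, along the tool's axes at that moment; what a row does not reach only later rows make up. A row lasts 1/8 s, in which the tool goes at most 62.5 mm and 10.7 degrees, less where a joint would pass 70% of its speed; a pose out of reach is approached as far as the arm can. A call with a gripper value outside its range is refused whole. The fingers move at their own pace and stop on an object; "newtons" is the grip in N (left out, the last holds). Time passes only in rows, so rows that repeat a pose let the fingers close. It gives the time, the measured TCP pose, the force, the opening and the grip force at its end, in the units of the state.
- r.get_state(): the state, without advancing time (a new reading comes with each control period).
- eyes.snapshot(name): name is "scene" or "top" or "wrist"; returns a dict with "frame" (480x640x3 uint8, red, green, blue), "z_map" (480x640 float32, m along the optical axis (not along the pixel's ray), 0 where there is no reading), "intrinsics" (3x3 intrinsics, pixels), "world_to_cam" (4x4, takes a point from world to camera coordinates). Camera axes: x right, y down, z forward; pixel columns grow to the right and rows downward; lengths in m; the calibration is good to about 2 mm. A picture is of the moment at which its call begins.
- finish_job(): hands the job in; it is judged then, once.
The state is a dict: "clock": time; "q": joint angles; "qd": joint speeds; "joint_torque": joint torques, N m; "tool_pos": TCP position; "eef_rot": TCP orientation; "contact_force": force on the tool from outside, world axes, zero at the start; "moment": the same for the moment, N m; "opening": opening from 0.0 (shut) to 1.0 (fully open); "finger_force": force on a finger pad.
Only numpy, scipy, OpenCV 4.12 (cv2) and the standard library are available. Lean on these libraries where they do the work, as an engineer would, in place of code of your own. Each camera call takes 0.05 s, during which the arm holds its last target. There are 200 camera calls.

## Working session

There is one attempt and no reset: what is moved stays moved. The work goes in short steps, Python scripts to look and compute and a tool call to move; the robot and the scene stay as the last step left them, time stands still between calls to the robot, and variables do not carry over. Pictures are saved under pics/ and viewed, at most 10 in all, crops included, and the job is handed in when it is done.

Besides the shell and the picture viewer there is one more tool, called after ">>>" as name(argument=value, ...), one argument or row to a line, values as JSON. move_arm: Moves the arm, as the interface text tells. Its arguments: {"type":"object","properties":{"motion":{"type":"array","items":{"type":"array","items":{"type":"number"}}},"newtons":{"type":"number"}},"required":["motion"]}

```bash
mkdir -p pics
cat > h.py <<'E'
import numpy as np, cv2
from plant import r, eyes, finish_job
def snap(n,f):
    s=eyes.snapshot(n); np.savez(f'{f}.npz',**s)
    cv2.imwrite(f'pics/{f}.png',s['frame'][:,:,::-1]); return s
def cloud(s):
    K=s['intrinsics'];z=s['z_map'];v,u=np.mgrid[0:480,0:640]
    P=np.stack([(u-K[0,2])/K[0,0]*z,(v-K[1,2])/K[1,1]*z,z,np.ones_like(z)],-1)
    return (P@np.linalg.inv(s['world_to_cam']).T)[...,:3]
def proj(s,p):
    c=s['world_to_cam']@np.r_[p,1]; q=s['intrinsics']@c[:3]; return q[:2]/q[2]
E
python3 - <<'E'
from h import *
for n in ('scene','top'):
    s=snap(n,n+'0'); print(n,np.linalg.inv(s['world_to_cam'])[:3].round(3).tolist())
print(r.get_state())
E
```

```text
scene [[0.713, -0.392, 0.581, -0.057], [-0.701, -0.378, 0.604, -0.614], [-0.017, -0.838, -0.545, 0.708]]
top [[-0.01, -0.999, 0.052, 0.532], [-1.0, 0.011, 0.014, 0.066], [-0.015, -0.052, -0.999, 0.961]]
{'clock': 0.1, 'q': array([-1.12717593,  0.68987291, -0.19454021,  1.56619088,  0.15730702,
        0.90248088, -0.21508368]), 'qd': array([ 1.14952813e-04, -5.42074880e-04, -2.11383044e-03, -2.40690644e-03,
        9.98807892e-05,  1.13851499e-03,  1.45914620e-03]), 'joint_torque': array([-2.78997933e-03, -5.28496277e+01, -1.27189927e+00, -1.53835577e+01,
       -5.27317647e-02,  2.02666211e-03,  4.25893893e-05]), 'tool_pos': array([0.24884425, 0.57274259, 0.23802081]), 'eef_rot': array([ 2.03427053e-01,  9.79089795e-01, -7.72546191e-04, -1.07011635e-04]), 'contact_force': array([-0.26381802, -1.29492746,  0.6119559 ]), 'moment': array([-0.06511989, -0.01208915,  0.01913397]), 'finger_force': 0.0, 'opening': 1.0003874792624905}
```

View pics/top0.png

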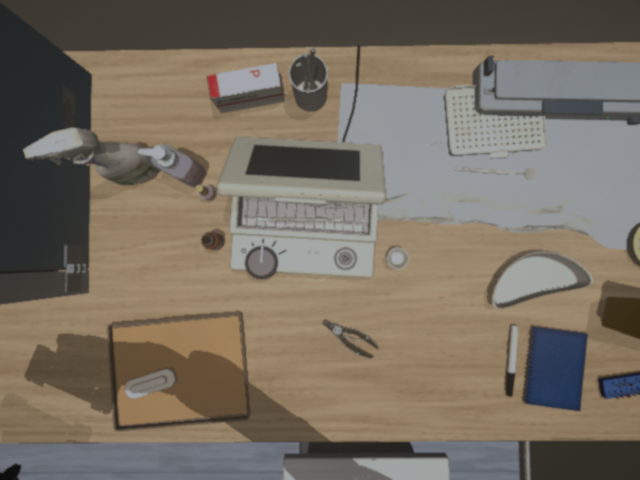

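View pics/scene0.png

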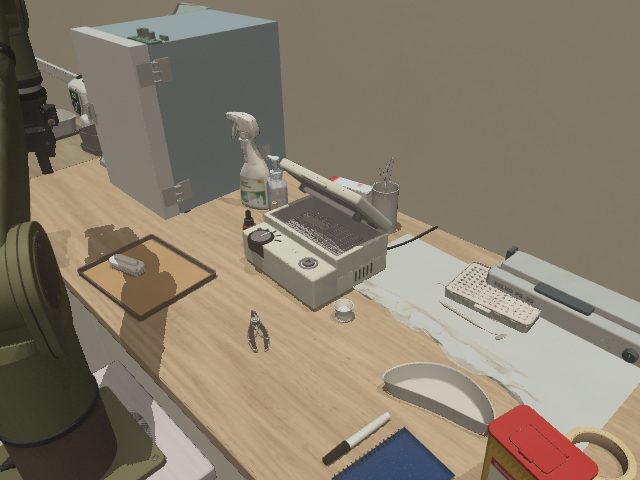

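The top view shows the dial at about (261,262) and the key at (345,258). The oil bottle is at (212,240), the cup at (397,258) and the nippers at (350,338).

Run:
```python
from h import *
im=cv2.imread('pics/top0.png')
cv2.imwrite('pics/crop.png',cv2.resize(im[215:295,220:385],None,fx=4.8,fy=4.8,interpolation=cv2.INTER_CUBIC))
s=np.load('top0.npz');P=cloud(s)
for u,v in [(261,270),(345,258),(238,250),(300,265),(365,268),(300,255),(240,172),(370,178),(240,190),(375,195),(300,195),(212,240),(397,258),(340,330),(205,192)]: print(u,v,P[v,u].round(4))
# deck mask
m=(abs(P[...,2]-.085)<.006); m[:,:225]=0;m[:,385:]=0;m[:215]=0;m[290:]=0
q=P[m][:,:2].astype(np.float32);print(m.sum(),cv2.minAreaRect(q*1000))
```

```text
261 270 [0.5137 0.1882 0.0888]
345 258 [0.5337 0.0379 0.0914]
238 250 [0.55   0.2303 0.0837]
300 265 [0.5219 0.1186 0.0845]
365 268 [0.5154 0.0021 0.0852]
300 255 [0.5399 0.1185 0.0832]
240 172 [0.669  0.2036 0.2091]
370 178 [0.658  0.0009 0.2032]
240 190 [0.6383 0.2007 0.2256]
375 195 [ 0.6282 -0.0043  0.2258]
300 195 [0.6301 0.1095 0.222 ]
212 240 [0.569  0.2798 0.0738]
397 258 [ 0.5328 -0.0651  0.0154]
340 330 [0.3953 0.0467 0.0128]
205 192 [0.6603 0.2982 0.053 ]
4927 ((555.1826171875, 115.14972686767578), (260.5727844238281, 113.18639373779297), 89.37642669677734)
```

View pics/crop.png

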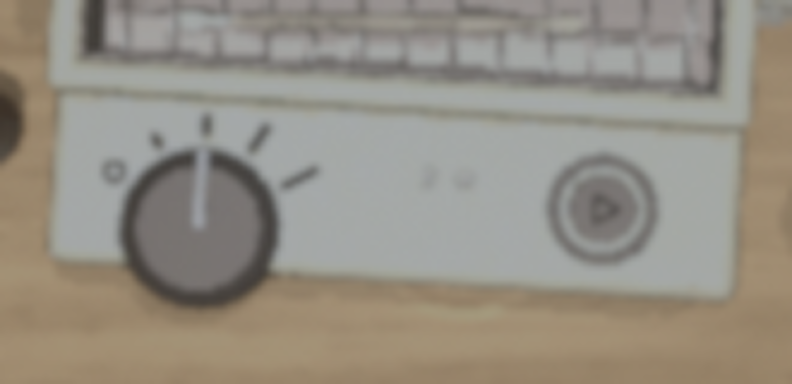

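The pointer is at the second bar, so the dial needs one click clockwise.

```bash
cat >> h.py <<'E'
def atz(s,u,v,z):
    T=np.linalg.inv(s['world_to_cam']);d=T[:3,:3]@np.linalg.inv(s['intrinsics'])@[u,v,1];o=T[:3,3]
    return o+d*(z-o[2])/d[2]
E
python3 - <<'E'
from h import *
s=np.load('top0.npz')
D=atz(s,261.25,262.5,.089);K=atz(s,345.4,258.5,.091)
e=lambda x,y:atz(s,220+x/4.8,215+y/4.8,.085)
FL,FR=e(55,258),e(730,297)
print(D,K,np.linalg.norm(D-K),FL,FR,np.linalg.norm(FL-FR))
A=np.array([[-94,72],[-78,-78],[-110,128],[-110,-128]])/1000.;B=np.array([D,K,FL,FR])[:,:2]
Am=A-A.mean(0);Bm=B-B.mean(0)
yaw=np.arctan2((Am[:,0]*Bm[:,1]-Am[:,1]*Bm[:,0]).sum(),(Am*Bm).sum());c,n=np.cos(yaw),np.sin(yaw);R=np.array([[c,-n],[n,c]])
t=B.mean(0)-R@A.mean(0);print('yaw',np.degrees(yaw),t,'res',((A@R.T+t-B)*1000).round(1).tolist())
for k,p in dict(front=(-.124,.072),key=(-.078,-.078),dial=(-.094,.072),hinge=(.107,0)).items(): print(k,R@p+t)
P=cloud(s);m=(P[...,2]>.14)&(P[...,2]<.25);m[:,:215]=0;m[:,390:]=0;m[:135]=0;m[205:]=0
q=(P[m][:,:2]-t)@R;z=P[m][:,2];f=np.polyfit(q[:,0],z,1);print('lid angle',np.arctan(-f[0]),q[:,0].min(),z.max())
from scipy.spatial.transform import Rotation as Ro
print(Ro.from_quat(r.get_state()['eef_rot']).as_matrix().round(3))
E
```

```text
[0.52712718 0.18766359 0.089     ] [0.53276798 0.03715758 0.091     ] 0.1506249598280058 [0.51641673 0.24193067 0.085     ] [ 0.49947062 -0.01033525  0.085     ] 0.2528344552826318
yaw -3.841558723761008 [0.61682593 0.10903501] res [[0.7, -0.5], [1.0, -0.7], [-0.8, 2.2], [-1.0, -1.0]]
front [0.49792837 0.18918094]
key [0.53377537 0.03643608]
dial [0.52786097 0.18717101]
hinge [0.72358552 0.10186626]
lid angle 0.7241610122849944 0.0019298827975308996 0.23239311211308955
[[-0.917  0.398 -0.001]
 [ 0.398  0.917 -0.001]
 [-0.    -0.002 -1.   ]]
```

>>> move_arm(
  motion=[
    [-46,-32,-11,0,0,-4,1],
    [-92,-64,-22,0,0,-8,1],
    [-138,-96,-33,0,0,-12,1],
    [-184,-128,-44,0,0,-16,1],
    [-230,-160,-54,0,0,-19.6,1],
  ],
  newtons=20,
)

```text
clock: 0.72
tool_pos: [0.3969, 0.333, 0.2928]
eef_rot: [0.033, 0.999, -0.0, -0.0]
contact_force: [0.4, 1.0, 0.3]
opening: 0.459
finger_force: 0.0
```

>>> move_arm(
  motion=[
    [-40,-45,0,0,0,0,1],
    [-80,-90,0,0,0,0,1],
    [-125,-130,0,0,0,0,1],
    [-170,-170,0,0,0,0,1],
    [-210,-209,5,0,0,0,1],
  ],
)

```text
clock: 1.35
tool_pos: [0.593, 0.1103, 0.2876]
eef_rot: [0.034, 0.999, 0.0, 0.0]
contact_force: [0.9, 1.1, 0.7]
opening: 0.001
finger_force: 0.0
```

>>> move_arm(
  motion=[
    [-42,0,10,0,0,0,1],
    [-42,0,35,0,0,0,1],
    [-41,0,55,0,0,0,1],
    [-40,0,70,0,0,0,1],
    [-38,0,85,0,0,0,1],
  ],
)

```text
clock: 1.98
tool_pos: [0.6287, 0.1101, 0.2028]
eef_rot: [0.033, 0.999, 0.0, -0.0]
contact_force: [0.2, 0.2, 2.6]
opening: 0.001
finger_force: 0.8
```

>>> move_arm(
  motion=[
    [2,0,15,0,0,0,1],
    [5,0,30,0,0,0,1],
    [8,0,45,0,0,0,1],
    [12,0,58,0,0,0,1],
    [15,0,68,0,0,0,1],
  ],
)

```text
clock: 2.6
tool_pos: [0.6143, 0.1105, 0.1337]
eef_rot: [0.034, 0.999, -0.0, -0.0]
contact_force: [0.3, -0.5, 0.6]
opening: 0.004
finger_force: 0.6
```

>>> move_arm(
  motion=[
    [0,0,3,0,0,0,1],
    [0,0,6,0,0,0,1],
    [0,0,8,0,0,0,1],
    [0,0,8,0,0,0,1],
  ],
)

```text
clock: 3.1
tool_pos: [0.6136, 0.1105, 0.1312]
eef_rot: [0.034, 0.999, -0.001, -0.0]
contact_force: [-12.2, -2.0, 32.7]
opening: 0.005
finger_force: 16.4
```

>>> move_arm(
  motion=[
    [0,0,-15,0,0,0,1],
    [0,0,-45,0,0,0,1],
    [50,20,-45,0,0,0,1],
    [100,40,-45,0,0,0,1],
    [150,61,-45,0,0,0,1],
  ],
)

```text
clock: 3.72
tool_pos: [0.4681, 0.1825, 0.172]
eef_rot: [0.034, 0.999, 0.001, 0.001]
contact_force: [0.4, 1.5, 0.1]
opening: 0.001
finger_force: 0.0
```

>>> move_arm(
  motion=[
    [0,0,50,0,0,0,1],
    [0,0,90,0,0,0,1],
    [0,0,101,0,0,0,1],
    [0,0,101,0,0,0,1],
  ],
)

```text
clock: 4.22
tool_pos: [0.4692, 0.1817, 0.0707]
eef_rot: [0.034, 0.999, -0.0, -0.0]
contact_force: [0.4, -0.0, -0.2]
opening: 0.007
finger_force: 0.0
```

Run:
```python
from h import *
s=snap('top','top1');P=cloud(s)
print([P[v,u].round(4) for u,v in [(250,210),(300,215),(360,215)]])
a=cv2.imread('pics/top1.png');b=snap('scene','sc1')['frame'][:,:,::-1]
cv2.imwrite('pics/c1.png',np.vstack([cv2.resize(a[215:305,220:385],(620,290)),cv2.resize(b[200:290,220:385],(620,300))]))
print(r.get_state()['tool_pos'],r.get_state()['contact_force'])
```

```text
[array([0.6173, 0.2007, 0.1319]), array([0.6075, 0.115 , 0.1339]), array([0.6068, 0.0126, 0.1294])]
[0.46997273 0.18194041 0.07178295] [ 0.50030981 -0.28088065  0.58666334]
```

View pics/c1.png

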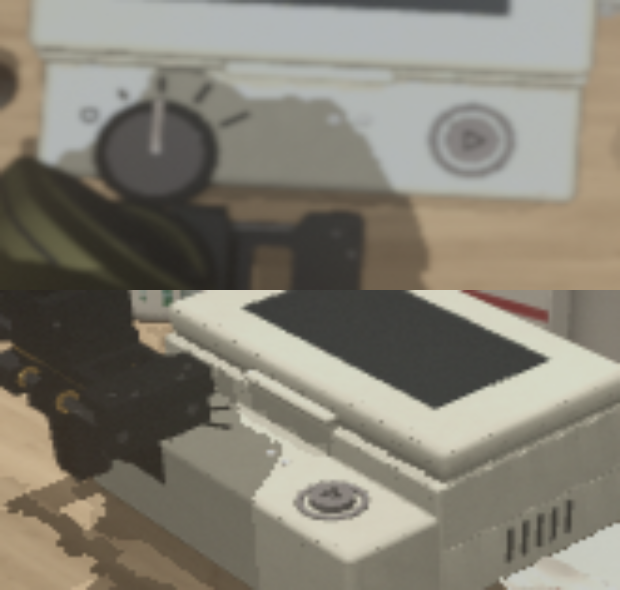

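The lid is shut (top face at about z = 0.131). The pointer is still at the second bar, at (157,85) to (157,150) in the upper crop, and the finger is in front of the rim.

>>> move_arm(
  motion=[
    [-10,0,0,0,0,0,1],
    [-15,0,0,0,0,0,1],
    [-18,0,0,0,0,0,1],
    [-18,0,0,0,0,0,1],
  ],
)

```text
clock: 4.82
tool_pos: [0.4871, 0.1804, 0.0708]
eef_rot: [0.034, 0.999, 0.0, 0.0]
contact_force: [-0.5, 0.1, -0.4]
opening: 0.007
finger_force: 0.0
```

>>> move_arm(
  motion=[
    [-1.5,0,0,0,0,0,1],
    [-3,0,0,0,0,0,1],
    [-3,0,0,0,0,0,1],
  ],
)

```text
clock: 5.2
tool_pos: [0.4872, 0.1803, 0.0706]
eef_rot: [0.033, 0.999, -0.001, -0.002]
contact_force: [-7.0, 1.3, 6.0]
opening: 0.006
finger_force: 3.3
```

>>> move_arm(
  motion=[
    [0,3.5,0,0,0,0,1],
    [0,7,0,0,0,0,1],
    [0,10.5,0,0,0,0,1],
    [0,14,0,0,0,0,1],
    [0,16,0,0,0,0,1],
  ],
)

```text
clock: 5.82
tool_pos: [0.4889, 0.193, 0.07]
eef_rot: [0.035, 0.999, -0.003, -0.002]
contact_force: [-4.0, -6.8, 0.5]
opening: 0.001
finger_force: 2.9
```

Run:
```python
from h import *
a=snap('top','top2')['frame'][:,:,::-1]
cv2.imwrite('pics/c2.png',cv2.resize(a[225:295,225:320],(760,560),interpolation=cv2.INTER_CUBIC))
```

```text
(no output)
```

View pics/c2.png

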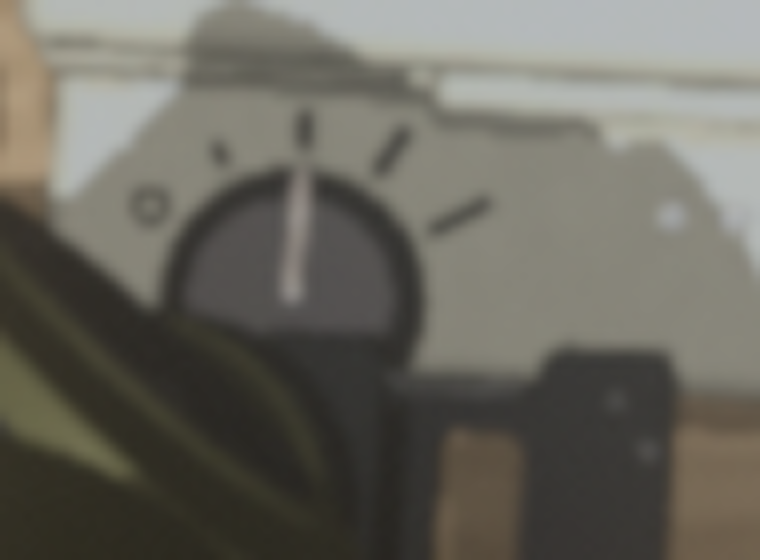

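The pointer still appears at the second bar, at (303,175). I'll check the contact from the side.

Run:
```python
from h import *
st=r.get_state();print(st['tool_pos'],st['contact_force'],st['moment'],st['clock'])
a=snap('scene','sc2')['frame'][:,:,::-1]
w=snap('wrist','w2')['frame'][:,:,::-1]
cv2.imwrite('pics/c3.png',np.hstack([cv2.resize(a[190:290,210:310],(400,400),interpolation=cv2.INTER_CUBIC),cv2.resize(w,(400,400))]))
```

```text
[0.48881102 0.193217   0.07002016] [-4.58072612 -5.37104704  0.24882872] [-1.16108756  1.03930617 -0.11114934] 5.875
```

View pics/c3.png

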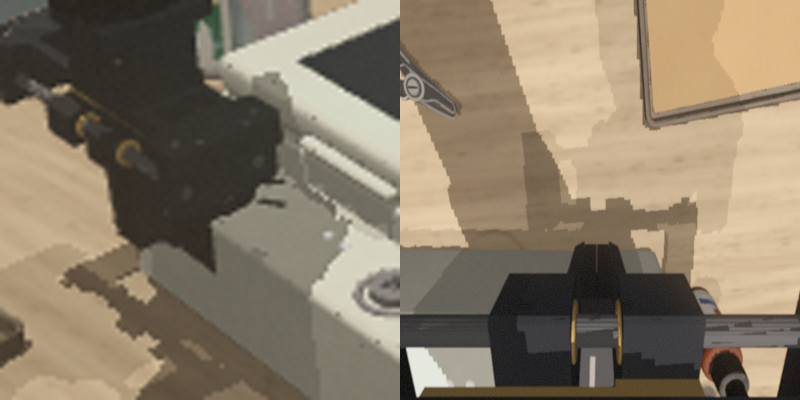

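>>> move_arm(
  motion=[
    [-1,2,0,0,0,0,1],
    [-1,4,0,0,0,0,1],
  ],
)

```text
clock: 6.22
tool_pos: [0.4886, 0.1987, 0.07]
eef_rot: [0.034, 0.999, -0.002, -0.003]
contact_force: [-9.1, -0.3, 2.2]
opening: 0.004
finger_force: 4.4
```

```bash
cat >> h.py <<'E'
def ptr(f):
    s=snap('top',f); D=atz(s,261.25,262.5,.089); g=s['frame'].astype(float).min(-1); b=[]
    cx=np.array([.9977,-.067]);cy=np.array([.067,.9977])
    for a in np.arange(-1.3,1.5,.02):
        v=[]
        for rr in np.arange(.008,.026,.002):
            d=cx*np.cos(a)-cy*np.sin(a)
            u=proj(s,np.r_[D[:2]+rr*d,.089]);v.append(cv2.getRectSubPix(g.astype(np.float32),(1,1),(float(u[0]),float(u[1])))[0,0])
        b.append((np.mean(v),a))
    b.sort(reverse=True); st=r.get_state()
    print('dial approx',[(round(x[1]+1.047,2),round(float(x[0]))) for x in b[:3]],st['tool_pos'].round(4),st['contact_force'].round(1))
E
python3 - <<'E'
from h import *
ptr('t3')
E
```

```text
dial approx [(np.float64(1.21), 124), (np.float64(1.23), 124), (np.float64(1.19), 123)] [0.4886 0.1998 0.0701] [-9.5  0.   0.6]
```

>>> move_arm(
  motion=[
    [0,2,0,0,0,0,1],
    [0,4,0,0,0,0,1],
    [0,4,0,0,0,0,1],
  ],
)

```text
clock: 6.65
tool_pos: [0.4891, 0.2058, 0.0701]
eef_rot: [0.033, 0.999, 0.0, -0.003]
contact_force: [-9.1, 1.7, 0.2]
opening: 0.002
finger_force: 4.5
```

Run:
```python
from h import *
ptr('t4')
```

```text
dial approx [(np.float64(1.45), 122), (np.float64(1.47), 122), (np.float64(1.43), 122)] [0.4891 0.2058 0.0701] [-8.7  2.7  0.1]
```

>>> move_arm(
  motion=[
    [0,1.5,0,0,0,0,1],
    [0,3,0,0,0,0,1],
    [8,3,0,0,0,0,1],
    [25,0,0,0,0,0,1],
    [25,0,0,0,0,0,1],
  ],
)

```text
clock: 7.32
tool_pos: [0.4677, 0.2064, 0.071]
eef_rot: [0.033, 0.999, 0.0, 0.001]
contact_force: [-0.0, 0.2, -0.1]
opening: 0.007
finger_force: 0.0
```

Run:
```python
from h import *
ptr('t5')
a=cv2.imread('pics/t5.png')
cv2.imwrite('pics/c5.png',cv2.resize(a[225:295,225:320],(760,560),interpolation=cv2.INTER_CUBIC))
```

```text
dial approx [(np.float64(1.51), 123), (np.float64(1.53), 123), (np.float64(1.49), 122)] [0.4687 0.2065 0.071 ] [-0.5 -0.3 -0.3]
```

View pics/c5.png

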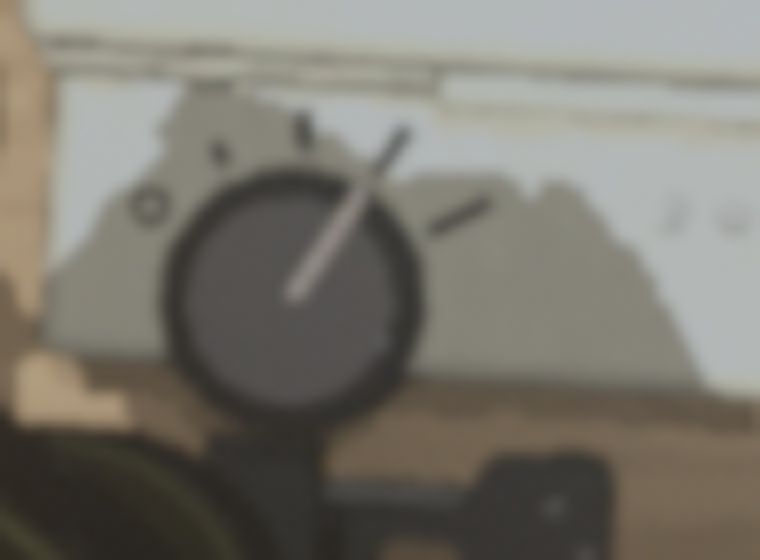

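The dial has clicked in at the third bar, and the pointer lines up with the bar at (395,150). Next is the key.

>>> move_arm(
  motion=[
    [0,0,-50,0,0,0,1],
    [-10,-50,-50,0,0,0,1],
    [-35,-100,-50,0,0,0,1],
    [-60,-140,-50,0,0,0,1],
    [-75,-165,-45,0,0,0,1],
  ],
)

```text
clock: 8.0
tool_pos: [0.5343, 0.0328, 0.1163]
eef_rot: [0.036, 0.999, -0.0, 0.002]
contact_force: [-0.4, 0.2, -0.3]
opening: 0.007
finger_force: 0.0
```

>>> move_arm(
  motion=[
    [0,0,8,0,0,0,1],
    [0,0,15,0,0,0,1],
    [0,0,18,0,0,0,1],
    [0,0,18,0,0,0,1],
  ],
)

```text
clock: 8.5
tool_pos: [0.5309, 0.0374, 0.0975]
eef_rot: [0.033, 0.999, 0.0, -0.0]
contact_force: [-0.9, -0.2, 0.5]
opening: 0.006
finger_force: 0.0
```

>>> move_arm(
  motion=[
    [-2,0,4,0,0,0,1],
    [-2,0,7,0,0,0,1],
    [-2,0,10,0,0,0,1],
    [-2,0,12,0,0,0,1],
    [-2,0,13,0,0,0,1],
  ],
)

```text
clock: 9.12
tool_pos: [0.5338, 0.0363, 0.0871]
eef_rot: [0.034, 0.999, -0.0, 0.001]
contact_force: [-5.9, -0.6, 31.7]
opening: 0.002
finger_force: 16.0
```

>>> move_arm(
  motion=[
    [0,0,-5,0,0,0,1],
    [0,0,-30,0,0,0,1],
    [0,0,-80,0,0,0,1],
    [0,0,-110,0,0,0,1],
    [0,0,-110,0,0,0,1],
  ],
)

```text
clock: 9.75
tool_pos: [0.5346, 0.036, 0.1965]
eef_rot: [0.034, 0.999, 0.0, 0.002]
contact_force: [-0.9, -0.5, -0.6]
opening: 0.011
finger_force: 0.0
```

Run:
```python
from h import *
ptr('t6')
P=cloud(np.load('t6.npz'));print([P[v,u].round(4) for u,v in [(250,210),(360,215),(397,258),(212,240),(205,192)]])
print(finish_job())
```

```text
dial approx [(np.float64(1.51), 164), (np.float64(1.53), 164), (np.float64(1.49), 163)] [0.5335 0.0357 0.195 ] [-0.1 -0.8 -0.7]
[array([0.6171, 0.2004, 0.1334]), array([0.5691, 0.0395, 0.5475]), array([0.5322, 0.0157, 0.5973]), array([0.5689, 0.2794, 0.0757]), array([0.6599, 0.2975, 0.0558])]
the job is handed in; nothing more can be done
None
```

I shut the lid, turned the dial to the third bar, pressed the start key fully down and let it go, then handed the job in at about 10 s; no verdict came back.

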